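Battery stick from storage sleeve to test dock

TASK

Take the battery stick out of its storage sleeve, lay it down flat on the open bench clear of sleeve and dock and let go of it, then pick it up again by its tail half, because the contact end has to go first and deep into the test dock. Slide it contacts-first all the way home under the dock's hood, let go, and swing the dock's keeper bar fully shut behind its tail. Leave the paste tub, the syringe and the suction cup where they are.

Things in the scene. Friction and masses are not known exactly. Their poses are not given: they have to be found in the camera images.
- stick: Grey battery stick, 0.15-0.31 kg, 160 mm long: body 134x36x20 mm, then a black contact tongue 26 long, 22 wide, 10 thick (5 to 15 mm above the underside). Origin: centre of the underside; +x to the tongue (tip at +80 mm, shoulder +54, ribbed tail end -80). Starts loose in the sleeve, tail inside, the tongue and 39 to 47 mm of body out of the mouth; draws straight out.
- stick_nose (a point): Tip of the stick's contact tongue, on its centre line, 10 mm above the underside.
- sleeve: Black storage sleeve fixed to the bench: tunnel 102 long, 50 wide (74 over its feet), 32 mm high. Origin: on the bench under the centre of its mouth; +x into it. Inside 40 wide, 23 high, 94 mm deep, floor 4 mm above the bench, run on as a tongue 22 mm wide 40 mm before the mouth. Flared guides 10 mm before the mouth, 61 mm apart outside. The stick's contacts point to the sleeve's -x.
- dock: Test dock fixed to the bench: aluminium, grey-roofed hood 102 long, 49 wide, 32 mm high. Origin: on the bench under the centre of the hood's mouth; +x into it, z up. Inside 39 wide, 23 high, floor 4 mm above the bench; flared guides 10 mm in front of the mouth. From x = 70 mm it narrows to 26 mm for the tongue. A stick that is home has its tongue tip at x = 94, its tail end at -66 mm.
- keeper (a joint): Keeper bar: steel, 12 mm wide, 7 to 17 mm above the bench, on a vertical hinge. 0 rad = shut against its stop (bar along the dock's -y, face 2 mm behind the tail of a stick that is home); 1.75 = open (bar to the dock's -x, a little outward to +y). Opens clockwise seen from above. The hinge is stiff (friction about 0.05 N m): the bar stays where it is left.
- keeper_knob (a point): Top centre of the round black knob at the keeper bar's free end: 12 mm diameter, 17 to 51 mm above the bench; it can be pinched from above or pushed. The knob is 85 mm from the hinge.
- keeper_hinge (a point): Hinge axis of the keeper bar, on the top of the hinge boss, 22 mm above the bench, at x = -74 mm, y = +50 mm of the dock.
- tub: White round paste tub with lid, 78 mm diameter, 31 mm high, loose bystander; origin under its centre.
- syringe: Small amber flux syringe lying on the bench, 88x17x17 mm, loose bystander; origin under its centre, long axis x.
- cup: Black suction cup with a ring on top, 55 mm diameter, 37 mm high, loose bystander; origin under its centre.
- dock_bed (a point): Point on the top of the dock's tail bed, 4 mm above the bench, 40 mm in front of the mouth (dock x = -40 mm). The bed is 22 mm wide, as high as the hood's floor and runs from the mouth to x = -88 mm; both sides are open for fingers, save a cross plate under 4 mm high at x = -63 to -85, y = -48 to +66 mm, which carries the keeper hinge.
- dock_stop (a point): Where the tongue tip of a stick that is home lies: on the end stop inside the hood, on its centre line, 14 mm above the bench (dock x = +94 mm).
- free_bench (a point): A fixed point on the bench top near its front edge, in the middle of an open area some 0.25 m wide and 0.1 m deep, between sleeve and dock, where the stick can be laid down along the left-right direction.

How it is judged:
By the outcome, as a careful person would: the job done as asked, in the order asked, and still so for the second after the job is handed in, with the robot touching nothing.
It also fails if it takes over 67 s, if anything falls off the work surface, if the arm or the gripper's body presses on something with over 40 N, if the wrist force passes 120 N, or if a joint passes its speed limit or range.

ROBOT

A 6-joint arm with a two-finger parallel gripper is mounted at the origin on a cart in front of the work surface, level with it; the furniture and walls round the work are solid. World frame = base frame: x ahead of the robot, y to its left, z up, the work surface at z = 0. Lengths are in m, angles in degrees, forces in N, time in s.
With the tool pointing down it reaches from about 0.375 to 0.9 m from the base axis. Payload 3.1 kg.
Tool frame: the origin (TCP) lies at the very end of the fingers, on their centre line; the grasp point (between the pads) lies 19 mm behind it; z points along the fingers, y is the line along which they close (so a half turn about z gives the same grasp; the last joint's range is limited). The gripper opens to 87 mm and grips with 3 to 60 N. Pads are 19 mm wide; open, the fingers measure 117 mm over their backs; the gripper's body (75 mm by 190 mm) begins 51 mm behind the grasp point.
Start: joints at [66.32, 30.224, 82.088, -0, 67.689, -10.227], TCP at [0.145, 0.608, 0.223] pointing down, gripper open.
Joint ranges: [-176.69, 176.69], [-43.24, 126.21], [12.49, 139.97], [-82, 262], [0, 151.66], [-163.58, 163.58]. Speed limits (degrees/s): [159.86, 159.86, 180, 180, 180, 180].

INTERFACE

Orientations are given as a 3x3 rotation matrix whose columns are the frame's x, y, z axes.
In Python, from rig import bot, imaging gives the robot as it stands.
- The arm moves only by the tool drive_tool, never from a script. Its argument "deltas" is text: rows parted by semicolons, each of 5 numbers parted by spaces: the finger opening in mm, from 0 to 87, then the shift along the world's x, y, z in mm, then the turn about the world's z in rad. In form: jaw dx dy dz twist; .... A call has 1 to 12 rows; each row is the pose to reach, as a shift and turn from the pose commanded when the call began; what a row does not reach only later rows make up. A row lasts 1/10 s, in which the tool goes at most 50 mm and 8.59 degrees, less where a joint would pass 70% of its speed; a pose out of reach is approached as far as the arm can. A call with a gripper value outside its range is refused whole. The fingers move at their own pace and stop on an object; the grip force is fixed at half the most. Time passes only in rows, so rows that repeat a pose let the fingers close. It gives the time, the measured TCP pose, the force, the opening and the grip force at its end, in the units of the state.
- bot.read_state(): the state, without advancing time (a new reading comes with each control period).
- imaging.capture(name): name is "scene" or "top"; returns the picture (420x560x3 uint8, red, green, blue); there is no depth.
- imaging.camera_model(name): a dict with "fx", "fy", "cx", "cy" (pixels), "T" (4x4, takes a point from camera to world coordinates). Camera axes: x right, y down, z forward; pixel columns grow to the right and rows downward; lengths in m; the calibration is good to about 2 mm. A picture is of the moment at which its call begins. camera_model takes no time and is no camera call.
- bot.hand_in(): hands the job in; it is judged then, once.
The state is a dict: "time_s": time; "joint_positions": joint angles; "qvel": joint speeds; "tau": joint torques, N m; "position": TCP position; "tcp_rot": TCP orientation; "force": force on the tool from outside, world axes, zero at the start; "moment": the same for the moment, N m; "opening": opening from 0.0 (shut) to 1.0 (fully open); "grasp_force": force on a finger pad.
Only numpy, scipy, OpenCV 4.12 (cv2) and the standard library are available. Lean on these libraries where they do the work, as an engineer would, in place of code of your own. Each camera call takes 0.05 s, during which the arm holds its last target. There are 200 camera calls.

## Working session

There is one attempt and no reset: what is moved stays moved. The work goes in short steps, Python scripts to look and compute and a tool call to move; the robot and the scene stay as the last step left them, time stands still between calls to the robot, and variables do not carry over. Pictures are saved under pics/ and viewed, at most 10 in all, crops included, and the job is handed in when it is done.

Besides the shell and the picture viewer there is one more tool, called after "Request:" as a command line: name --argument value ..., lists and objects as JSON in quotes. drive_tool: Moves the arm, as the interface text tells. Its arguments: {"type":"object","properties":{"deltas":{"type":"string"}},"required":["deltas"]}

```bash
mkdir -p pics
python3 - <<'E'
from rig import bot, imaging
import cv2,numpy as np
np.set_printoptions(precision=4,suppress=True)
for n in("scene","top"):
    im=imaging.capture(n); cv2.imwrite(f"pics/{n}0.png",im[:,:,::-1]); m=imaging.camera_model(n); print(n,m)
s=bot.read_state();print(s["time_s"],s["position"],s["tcp_rot"],s["force"],s["opening"])
E
```

```text
scene {'fx': 444.62468035213755, 'fy': 444.62468035213755, 'cx': 282.41352371783756, 'cy': 207.69189851393816, 'T': array([[ 0.5498, -0.3881,  0.7396, -0.3182],
       [-0.8352, -0.2447,  0.4925, -0.5988],
       [-0.0102, -0.8885, -0.4587,  0.5801],
       [ 0.    ,  0.    ,  0.    ,  1.    ]])}
top {'fx': 392.35500508041656, 'fy': 392.35500508041656, 'cx': 281.6869637655627, 'cy': 210.17916346673047, 'T': array([[ 0.014 , -0.9878,  0.1549,  0.3765],
       [-0.9995, -0.0185, -0.0274, -0.0093],
       [ 0.0299, -0.1544, -0.9876,  0.9928],
       [ 0.    ,  0.    ,  0.    ,  1.    ]])}
0.1 [0.1451 0.6073 0.2217] [[-0.9726  0.2326 -0.0008]
 [ 0.2326  0.9726 -0.0018]
 [ 0.0003 -0.0019 -1.    ]] [1.2326 0.4936 0.7596] 0.9969110247090451
```

View pics/scene0.png

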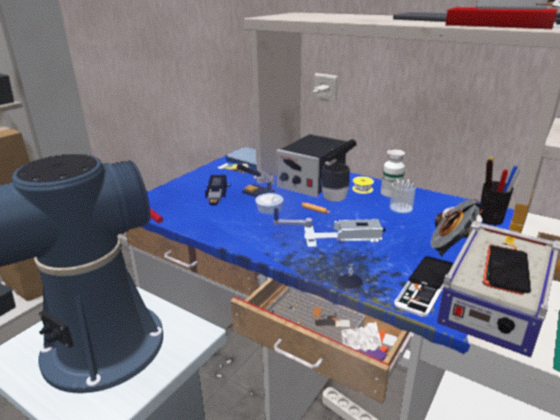

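View pics/top0.png

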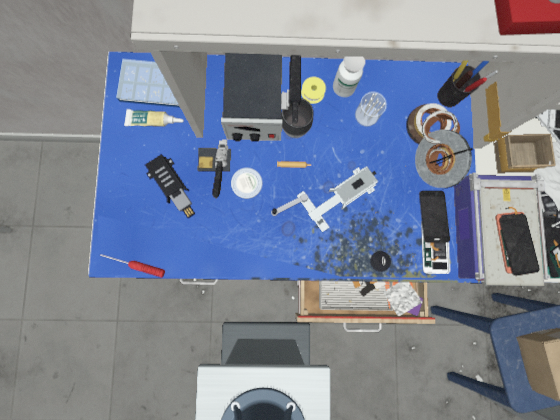

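The top view shows the sleeve and stick at about (170,185), with the tongue at (188,212). The dock hood is at (355,185), with its bed towards (315,207), the open keeper knob at (275,211), the tub at (247,183), the syringe at (292,165) and the cup at (380,260). I'll enlarge both areas next.

Run:
```python
import cv2,numpy as np
t=cv2.imread("pics/top0.png"); s=cv2.imread("pics/scene0.png")
r=lambda a,f:cv2.resize(a,None,fx=f,fy=f,interpolation=cv2.INTER_CUBIC)
a=r(t[145:225,140:200],5); b=r(t[155:235,265:385],4)  # 300x400, 480x320
c=np.zeros((400,790,3),np.uint8); c[:,:300]=a; c[:320,310:]=b
cv2.imwrite("pics/c1.png",c)
a=r(s[165:210,195:240],6); b=r(s[198:253,265:390],4) #270x270;500x220
c=np.zeros((270,780,3),np.uint8); c[:,:270]=a; c[:220,280:]=b
cv2.imwrite("pics/c2.png",c)
```

```text
(no output)
```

View pics/c1.png

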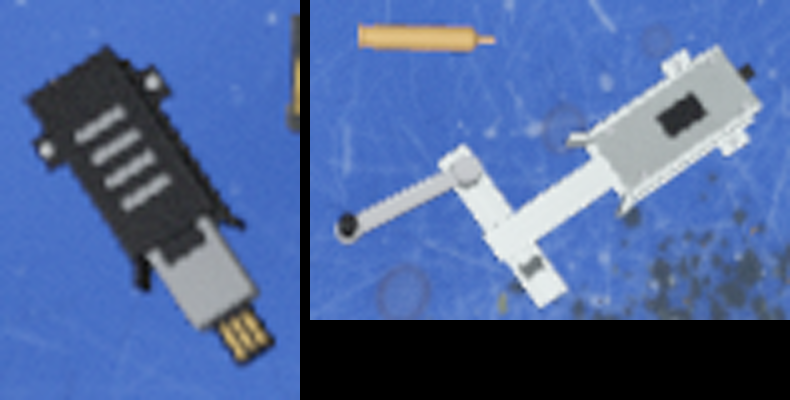

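View pics/c2.png

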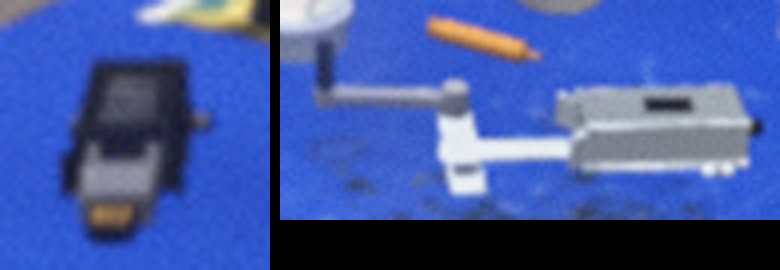

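The crops show the stick's grey body between its shoulder and the sleeve mouth, with the gold contacts pointing down and right. The dock has a grey roof with a white bed to the left, and the keeper bar is open. Next I'll measure with masks.

```bash
cat > h.py <<'E'
import cv2,numpy as np
from rig import bot,imaging
np.set_printoptions(precision=4,suppress=True)
M={n:imaging.camera_model(n) for n in("scene","top")}
def ray(n,uv):
    m=M[n];d=m["T"][:3,:3]@[(uv[0]-m["cx"])/m["fx"],(uv[1]-m["cy"])/m["fy"],1];return m["T"][:3,3],d
def onz(n,uv,z):
    o,d=ray(n,uv);return o+d*(z-o[2])/d[2]
def tri(a,b):
    o1,d1=ray("top",a);o2,d2=ray("scene",b)
    t=np.linalg.lstsq(np.c_[d1,-d2],o2-o1,rcond=None)[0];p,q=o1+t[0]*d1,o2+t[1]*d2
    return (p+q)/2,np.linalg.norm(p-q)
def blobs(im,box,f,amin=8,n=4):
    """mask f(h,s,v) in box, upsampled 4x; contours with area (px) sorted"""
    x0,y0,x1,y1=box
    c=cv2.resize(im[y0:y1,x0:x1],None,fx=4,fy=4,interpolation=cv2.INTER_CUBIC)
    h,s,v=cv2.split(cv2.cvtColor(c,cv2.COLOR_BGR2HSV).astype(int))
    k=f(h,s,v).astype(np.uint8)
    cs,_=cv2.findContours(k,cv2.RETR_EXTERNAL,cv2.CHAIN_APPROX_NONE)
    cs=sorted([q for q in cs if cv2.contourArea(q)/16>amin],key=cv2.contourArea)[::-1][:n]
    return [((q[:,0]+.5)/4-.5+[x0,y0]).astype(np.float32) for q in cs]
def cen(q):
    m=cv2.moments(q.reshape(-1,1,2));return np.array([m["m10"],m["m01"]])/m["m00"]
def world(q,z,n="top"): return np.array([onz(n,u,z)[:2] for u in q],np.float32)
E
python3 - <<'E'
from h import *
t=cv2.imread("pics/top0.png");s=cv2.imread("pics/scene0.png")
def show(name,q,z):
    w=world(q,z);r=cv2.minAreaRect(w*1000);print(name,"c",np.array(r[0]),"size",np.array(r[1]),"ang",r[2],"cen",cen(q))
gray=lambda h,S,v:(S<70)&(v>110)
for q in blobs(t,(165,180,200,225),gray,n=2): show("stick",q,.024)
gold=lambda h,S,v:(h>10)&(h<30)&(S>80)&(v>100)
g=blobs(t,(175,195,200,225),gold,amin=4,n=2); g2=blobs(s,(200,180,235,210),gold,amin=2,n=2)
for q in g:show("gold",q,.019)
print("gold tri",tri(cen(g[0]),cen(g2[0])))
blk=lambda h,S,v:(v<85)
for q in blobs(t,(140,145,200,225),blk,n=1): show("sleeve",q,.032)
q=blobs(t,(325,160,385,215),lambda h,S,v:(S<70)&(v>125)&(v<197),n=2)
for a in q: show("roof",a,.032)
q=blobs(t,(270,160,390,240),lambda h,S,v:(S<80)&(v>205),n=3)
for a in q: show("white",a,.004)
# knob
k=blobs(t,(265,200,285,222),blk,amin=3,n=1)[0];k2=blobs(s,(265,202,290,225),lambda h,S,v:(v<90),amin=3,n=2)
show("knob",k,.051); print("knob scene",[ (a.min(0),a.max(0),cen(a)) for a in k2])
sm=lambda p,o,f:[o[0]+(p[0]+.5)/f-.5,o[1]+(p[1]+.5)/f-.5]
P={"hinge":((467-310,170),.022),"bedA":((590-310,160),.004),"bedB":((613-310,185),.004),"bedC":((485-310,235),.004),"bedD":((510-310,255),.004),
"roofMl":((590-310,137),.032),"roofMr":((627-310,200),.032),"roofFl":((720-310,47),.032),"roofFr":((762-310,103),.032)}
for k_,(p,z) in P.items(): print(k_,onz("top",sm(p,(265,155),4),z)*1000)
P={"mouthL":((140,260),.032),"mouthR":((205,217),.032),"farL":((25,97),.032),"farR":((107,45),.032),"shL":((197,328),.024),"shR":((256,293),.024),"stL":((152,260),.024),"stR":((207,224),.024),"tipL":((240,363),.019),"tipR":((273,342),.019)}
for k_,(p,z) in P.items(): print(k_,onz("top",sm(p,(140,145),5),z)*1000)
print("hinge tri",tri(sm((467-310,170),(265,155),4),sm((455-280,84),(265,198),4)))
print("shoulder tri",tri(sm((226,310),(140,145),5),sm((118,194),(195,165),6)))
for u in((215,240),(230,240),(105,270),(130,278),(300,278)):print(u,onz("top",u,0)*1000)
E
```

```text
stick c [551.0695 217.7463] size [48.2585 35.9282] ang 35.65605163574219 cen [180.6143 200.2138]
stick c [592.3102 248.0013] size [ 7.2952 26.3404] ang 35.90333938598633 cen [168.8286 182.8834]
gold c [521.8488 196.7858] size [20.4409 17.3692] ang 34.304969787597656 cen [188.2268 211.3371]
gold tri (array([0.5216, 0.1977, 0.0175]), np.float64(0.0014896941190621767))
sleeve c [604.8867 253.0521] size [115.8859  69.346 ] ang 35.769256591796875 cen [165.29   176.1859]
roof c [ 592.6102 -215.0332] size [ 47.7792 120.3486] ang 31.172822952270508 cen [355.5223 184.548 ]
white c [ 541.0104 -149.2152] size [94.0801 95.7743] ang 33.94135665893555 cen [321.4756 209.9297]
white c [ 575.5057 -241.0616] size [ 19.117 114.837] ang 35.76751708984375 cen [361.7742 193.0501]
white c [ 619.4057 -204.5134] size [14.156  85.6617] ang 37.50004196166992 cen [350.2994 176.2272]
knob c [522.1038 -17.0167] size [12.2886  8.5029] ang 1.0140187740325928 cen [274.069  210.8541]
knob scene []
hinge [563.0775 -91.6886  22.    ]
bedA [ 574.6639 -172.6258    4.    ]
bedB [ 558.5762 -187.373     4.    ]
bedC [ 524.5
[... 219 characters left out ...]
outhL [555.8172 246.6084  32.    ]
mouthR [578.1524 215.8863  32.    ]
farL [637.5209 308.4565  32.    ]
farR [665.346  269.4921  32.    ]
shL [523.5667 218.6899  24.    ]
shR [541.7369 190.4888  24.    ]
stL [557.4277 242.8083  24.    ]
stR [576.2789 216.5765  24.    ]
tipL [507.1095 197.6758  19.    ]
tipR [517.9688 181.869   19.    ]
hinge tri (array([ 0.5631, -0.092 ,  0.0235]), np.float64(0.001067432208515211))
shoulder tri (array([0.5337, 0.2049, 0.0216]), np.float64(0.001209551316505993))
(215, 240) [452.9718 130.2141   0.    ]
(230, 240) [453.5896  92.5607   0.    ]
(105, 270) [374.4646 397.6153  -0.    ]
(130, 278) [355.8385 335.1234   0.    ]
(300, 278) [361.5317 -84.9419   0.    ]
```

Triangulated heights agree with the text: contacts 17.5 mm, hinge 23.5 mm and shoulder 21.6 mm. The stick's axis is at 35.6°, and I'll grasp at about (545.6, 213.8). Moving now.

Request:
drive_tool --deltas "60 400 -394 -60 -2.286;60 400 -394 -60 -2.286;60 400 -394 -60 -2.286;60 400 -394 -60 -2.286;60 400 -394 -60 -2.286;60 400 -394 -60 -2.286;60 400 -394 -60 -2.286;60 400 -394 -60 -2.286;60 400 -394 -60 -2.286;60 400 -394 -60 -2.286;60 400 -394 -60 -2.286;60 400 -394 -60 -2.286"

```text
time_s: 1.3
position: [0.5493, 0.21, 0.1618]
tcp_rot: [[0.457, 0.889, 0.002], [0.889, -0.457, -0.001], [0.0, 0.002, -1.0]]
force: [1.1, 0.9, 0.1]
opening: 0.691
grasp_force: 0.0
```

Request:
drive_tool --deltas "60 0 0 0 -0.475;60 0 0 0 -0.475;60 0 0 0 -0.475;60 0 0 0 -0.475;60 0 0 0 -0.475;60 0 0 0 -0.475;60 0 0 0 -0.475"

```text
time_s: 2.0
position: [0.5452, 0.2139, 0.1625]
tcp_rot: [[0.806, 0.592, -0.0], [0.592, -0.806, -0.0], [-0.0, -0.0, -1.0]]
force: [0.5, 0.4, 0.1]
opening: 0.69
grasp_force: 0.0
```

Request:
drive_tool --deltas "60 0 0 -50 -0.012;60 0 0 -100 -0.012;60 0 0 -135 -0.012;60 0 0 -150 -0.012;60 0 0 -158 -0.012;60 0 0 -158 -0.012;60 0 0 -158 -0.012;60 0 0 -158 -0.012"

```text
time_s: 2.8
position: [0.5468, 0.2142, 0.0064]
tcp_rot: [[0.814, 0.581, 0.004], [0.581, -0.814, 0.001], [0.003, 0.002, -1.0]]
force: [-0.8, -0.3, -0.1]
opening: 0.69
grasp_force: 0.0
```

Run:
```python
from h import *
r=lambda a,f:cv2.resize(a,None,fx=f,fy=f,interpolation=cv2.INTER_CUBIC)
a=imaging.capture("top")[:,:,::-1];b=imaging.capture("scene")[:,:,::-1]
cv2.imwrite("pics/g1.png",np.hstack([r(a[140:230,130:230],4),r(b[140:230,180:280],4)]))
```

```text
(no output)
```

View pics/g1.png

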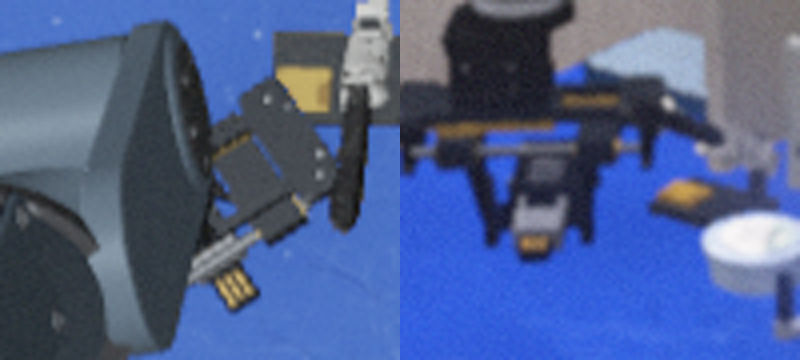

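The fingers straddle the exposed stick body, clear of the sleeve guides, with the contacts still visible at about (235,285) in the crop. Closing.

Request:
drive_tool --deltas "60 -1 0 -2 0;30 -1 0 -2 0;30 -1 0 -2 0;30 -1 0 -2 0;30 -1 0 -2 0;30 -1 0 -2 0;30 -1 0 -2 0;30 -1 0 -2 0"

```text
time_s: 3.7
position: [0.5444, 0.2138, 0.0025]
tcp_rot: [[0.814, 0.581, -0.0], [0.581, -0.814, -0.0], [-0.0, 0.0, -1.0]]
force: [0.5, -0.3, -0.8]
opening: 0.406
grasp_force: 30.0
```

Request:
drive_tool --deltas "30 -8 -6 0 0;30 -16.3 -11.6 0 0;30 -28.5 -20.3 0 0;30 -40.7 -29 0 0;30 -52.9 -37.7 0 0;30 -65 -46.5 0 0;30 -77.3 -55 0 0;30 -89.5 -64 0 0;30 -97.6 -69.8 0 0;30 -97.6 -69.8 0 0;30 -97.6 -69.8 0 0"

```text
time_s: 4.8
position: [0.4465, 0.1439, 0.0026]
tcp_rot: [[0.814, 0.581, -0.0], [0.581, -0.814, -0.0], [-0.0, -0.0, -1.0]]
force: [0.7, 0.1, -1.9]
opening: 0.41
grasp_force: 30.0
```

Request:
drive_tool --deltas "30 0 0 25 0;30 0 0 50 0;30 0 -10 60 0.15;30 0 -20 60 0.3;30 0 -30 60 0.45;30 0 -40 60 0.6;30 0 -50 60 0.75;30 0 -60 60 0.9;30 0 -72 60 0.95;30 0 -72 60 0.95;30 0 -72 40 0.95;30 0 -72 40 0.95"

```text
time_s: 6.0
position: [0.4462, 0.0725, 0.0414]
tcp_rot: [[0.002, 1.0, -0.003], [1.0, -0.002, 0.0], [0.0, -0.003, -1.0]]
force: [-0.6, -0.4, -2.9]
opening: 0.41
grasp_force: 30.0
```

Run:
```python
from h import *
r=lambda a,f:cv2.resize(a,None,fx=f,fy=f,interpolation=cv2.INTER_CUBIC)
a=imaging.capture("top")[:,:,::-1];b=imaging.capture("scene")[:,:,::-1]
cv2.imwrite("pics/g2.png",np.hstack([r(a[170:290,150:280],3),r(b[160:280,200:330],3)]))
```

```text
(no output)
```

View pics/g2.png

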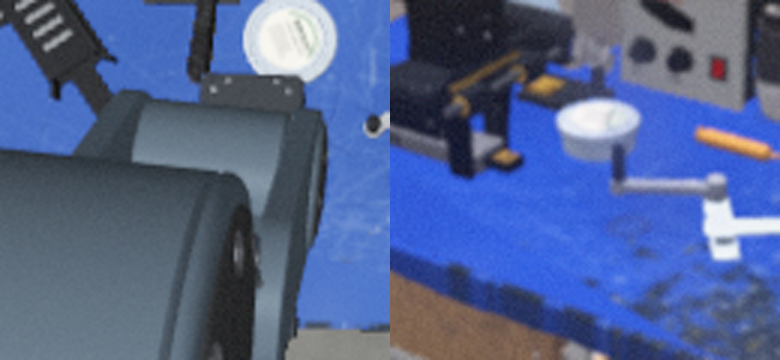

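The stick is held level and out of the sleeve, with its contacts at about (505,158) in the crop. It's clear of the tub and keeper. Lowering now.

Request:
drive_tool --deltas "30 0 0 -20 0;30 0 0 -33 0;30 0 0 -38 0;30 0 0 -40.5 0;30 0 0 -40.5 0;30 0 0 -40.5 0;30 0 0 -40.5 0"

```text
time_s: 6.8
position: [0.4471, 0.072, 0.0026]
tcp_rot: [[0.001, 1.0, 0.001], [1.0, -0.001, -0.0], [-0.0, 0.001, -1.0]]
force: [-0.5, -0.1, -2.0]
opening: 0.41
grasp_force: 30.0
```

Request:
drive_tool --deltas "30 0 0 -1 0;30 0 0 -1.8 0;30 0 0 -1.8 0;30 0 0 -1.8 0"

```text
time_s: 7.2
position: [0.4469, 0.072, 0.0004]
tcp_rot: [[0.001, 1.0, 0.0], [1.0, -0.001, -0.0], [-0.0, 0.0, -1.0]]
force: [0.3, -0.0, 0.9]
opening: 0.412
grasp_force: 31.6
```

Request:
drive_tool --deltas "41 0 0 0 0;50 0 0 0 0;60 0 0 0 0;60 0 0 0 0;60 0 0 30 0;60 0 0 80 0;60 0 40 120 0;60 0 80 120 0;60 0 130 120 0;60 0 180 120 0;60 0 230 120 0;60 0 230 120 0"

```text
time_s: 8.4
position: [0.4461, 0.3074, 0.1203]
tcp_rot: [[-0.006, 1.0, 0.002], [1.0, 0.006, 0.002], [0.002, 0.002, -1.0]]
force: [0.3, -1.4, 0.6]
opening: 0.691
grasp_force: 0.0
```

Run:
```python
from h import *
r=lambda a,f:cv2.resize(a,None,fx=f,fy=f,interpolation=cv2.INTER_CUBIC)
a=np.ascontiguousarray(imaging.capture("top")[:,:,::-1]);b=np.ascontiguousarray(imaging.capture("scene")[:,:,::-1])
cv2.imwrite("pics/t3.png",a);cv2.imwrite("pics/s3.png",b)
cv2.imwrite("pics/g3.png",np.hstack([r(a[170:290,150:280],3),r(b[160:280,200:330],3)]))
```

```text
(no output)
```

View pics/g3.png

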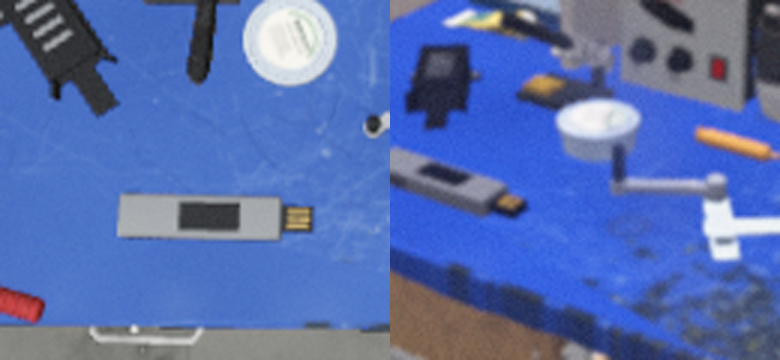

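The stick lies flat and free, with its body from about (189,242) to (243,242) px in the full top picture and the contacts at (249,243). Now I'll measure the stick and refine the dock.

Run:
```python
from h import *
t=cv2.imread("pics/t3.png");s=cv2.imread("pics/s3.png")
gold=lambda h,S,v:(h>10)&(h<30)&(S>80)&(v>100)
q=blobs(t,(185,228,250,256),lambda h,S,v:(S<75)&(v>110),n=1)[0]
r=cv2.minAreaRect(world(q,.020)*1000);print("stick",r)
g=blobs(t,(235,228,260,256),gold,amin=4,n=1)[0];g2=blobs(s,(360-200+200,215,380,235),gold,amin=2,n=1) or blobs(s,(355,215,385,240),gold,amin=2,n=1)
print("gold",world([cen(g)],.015)*1000)
g2=blobs(s,(200+0,205,250,240),gold,amin=2,n=2)
for a in g2: print("gold tri",tri(cen(g),cen(a)))
# dock edges in provisional frame
M0=np.array([565.5,-180.3]);a=np.deg2rad(-54);X=np.array([np.cos(a),np.sin(a)]);Y=np.array([-X[1],X[0]])
def edges(name,q,z,x0,x1,ym):
    w=world(q,z)*1000-M0;p=np.c_[w@X,w@Y]
    for sgn in(1,-1):
        k=p[(p[:,0]>x0)&(p[:,0]<x1)&(np.sign(p[:,1])==sgn)&(abs(p[:,1])<ym)]
        if len(k)>5: c=np.polyfit(k[:,0],k[:,1],1);print(name,sgn,len(k),"slope deg",np.rad2deg(c[0]),"y@mid",np.polyval(c,(x0+x1)/2),"res",np.std(k[:,1]-np.polyval(c,k[:,0])))
    print(name,"x range",p[:,0].min(),p[:,0].max())
wq=blobs(t,(270,160,390,240),lambda h,S,v:(S<80)&(v>205),n=1)[0]
edges("bed",wq,.004,-55,-15,22)
for th in(197,250):
    rq=blobs(t,(325,160,385,215),lambda h,S,v:(S<70)&(v>125)&(v<th),n=1)[0]
    edges("roof%d"%th,rq,.032,20,60,40)
    w=world(rq,.032)*1000-M0
    b=w@Y; x=(w@X)[abs(b)<12]; print("roof mid x range",np.percentile(x,[2,98]))
k=blobs(t,(265,200,285,222),lambda h,S,v:v<85,amin=3,n=1)[0]
k2=blobs(s,(255,195,290,225),lambda h,S,v:v<95,amin=3,n=3)
print("knob@51",world([cen(k)],.051)*1000,[(a.min(0),a.max(0)) for a in k2])
for a in k2:
    top=[a[:,0].mean(),a[:,1].min()+1]; print(tri(cen(k),top))
h=onz("top",[265+(157.5)/4-.5,155+170.5/4-.5],.022)[:2]*1000-M0; print("hinge dock",h@X,h@Y)
```

```text
stick ((446.8955078125, 124.1025390625), (133.9180450439453, 35.87690353393555), 89.65328216552734)
gold [[447.0777  43.6608]]
gold tri (array([0.4467, 0.0444, 0.0132]), np.float64(0.0016919978568661024))
bed 1 57 slope deg -0.9055407242619015 y@mid 11.955876359443728 res 0.5776303311195151
bed -1 54 slope deg 0.09999334833825761 y@mid -10.153321584341404 res 0.3570761612294688
bed x range -87.48006838822714 8.10544634568741
roof197 1 55 slope deg 0.14785534967679223 y@mid 20.139604615143003 res 0.3872831527040276
roof197 -1 51 slope deg -0.324219386321402 y@mid -19.350996418677525 res 0.2638007988484362
roof197 x range -14.20405417939825 103.43959255196538
roof mid x range [  0.5472 103.2219]
roof250 1 53 slope deg -0.936330466810943 y@mid 25.602052289722067 res 0.31552552060870576
roof250 -1 51 slope deg -0.38774091576994985 y@mid -28.213773633463916 res 0.24134842417029634
roof250 x range -54.65419535728587 103.43959255196538
roof mid x range [-53.7041 102.9672]
knob@51 [[522.1406 -16.8829]] [(array([275.125, 211.875], dtype=float32), array([276.375, 219.125], dtype=float32))]
(array([ 0.5241, -0.0166,  0.0368]), np.float64(0.0009291841702064329))
hinge dock -73.11204840626456 50.124592356030526
```

Request:
drive_tool --deltas "60 0 -50 0 0;60 0 -100 0 0;60 0 -136 -20 0;60 0 -136 -60 0;60 0 -136 -90 0;60 0 -136 -90 0;60 0 -136 -90 0;60 0 -136 -90 0"

```text
time_s: 9.3
position: [0.4473, 0.1657, 0.0314]
tcp_rot: [[0.002, 1.0, 0.002], [1.0, -0.002, 0.0], [0.0, 0.002, -1.0]]
force: [0.2, -0.1, -0.3]
opening: 0.69
grasp_force: 0.0
```

Request:
drive_tool --deltas "60 0 0 -20 0;60 0 0 -29 0;60 0 0 -29.5 0;60 0 0 -29.5 0;60 0 0 -29.5 0;30 0 0 -29.5 0;30 0 0 -29.5 0;30 0 0 -29.5 0;30 0 0 -29.5 0;30 0 0 -29.5 0;30 0 0 -29.5 0;30 0 0 -29.5 0"

```text
time_s: 10.5
position: [0.4469, 0.166, 0.0009]
tcp_rot: [[0.001, 1.0, 0.0], [1.0, -0.001, 0.0], [0.0, 0.0, -1.0]]
force: [-0.3, 0.1, 2.7]
opening: 0.412
grasp_force: 30.0
```

Request:
drive_tool --deltas "30 0 0 30 0;30 0 0 70 0;30 0 0 90 0;30 5 -40 90 0.1;30 10 -80 90 0.22;30 15 -120 90 0.35;30 20 -160 90 0.48;30 26 -200 90 0.6;30 26 -217 90 0.623;30 26 -217 90 0.623;30 26 -217 90 0.623;30 26 -217 90 0.623"

```text
time_s: 11.7
position: [0.4717, -0.0497, 0.0904]
tcp_rot: [[-0.583, 0.812, -0.002], [0.812, 0.583, 0.001], [0.002, -0.001, -1.0]]
force: [0.1, -0.5, -2.5]
opening: 0.411
grasp_force: 30.0
```

Run:
```python
from h import *
r=lambda a,f:cv2.resize(a,None,fx=f,fy=f,interpolation=cv2.INTER_CUBIC)
a=np.ascontiguousarray(imaging.capture("top")[:,:,::-1]);b=np.ascontiguousarray(imaging.capture("scene")[:,:,::-1])
cv2.imwrite("pics/t4.png",a);cv2.imwrite("pics/s4.png",b)
cv2.imwrite("pics/g4.png",np.hstack([r(a[150:280,250:380],3),r(b[150:280,250:380],3)]))
```

```text
(no output)
```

View pics/g4.png

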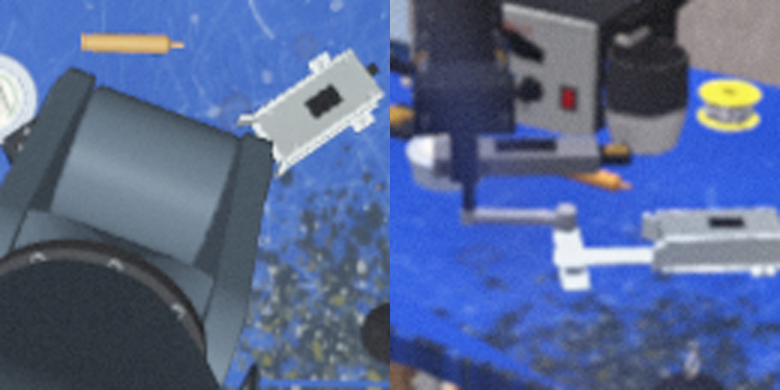

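The stick is held roughly level, with its contacts at about (617,153) in the crop and pointing at the dock. The keeper is still open. I'll check for droop numerically.

Run:
```python
from h import *
s=cv2.imread("pics/s4.png")
g=blobs(s,(310,190,345,212),lambda h,S,v:(h>8)&(h<30)&(S>80)&(v>70),amin=3,n=3)
for q in g:
    c=cen(q);o,d=ray("scene",c)
    a=np.deg2rad(-54.3);X=np.array([np.cos(a),np.sin(a),0]);Y=np.array([-X[1],X[0],0]);p0=np.array([.4717,-.0497,0])
    t=((p0-o)@Y)/(d@Y);p=o+t*d;print(c,cv2.contourArea(q.reshape(-1,1,2)),"along",(p-p0)@X*1000,"z",p[2]*1000)
```

```text
[319.9981 209.2329] 38.78125 along 111.29300121957498 z 76.15543319071438
[325.0107 199.6358] 19.0 along 122.74497182344301 z 102.02631079719876
```

Request:
drive_tool --deltas "30 1 0 -40 0;30 1 0 -70 0;30 1 0 -80 0;30 1 0 -84 0;30 1 0 -84 0;30 1 0 -84 0;30 1 0 -84 0"

```text
time_s: 12.5
position: [0.4746, -0.0512, 0.0078]
tcp_rot: [[-0.583, 0.813, 0.002], [0.813, 0.583, -0.001], [-0.002, 0.001, -1.0]]
force: [0.3, -0.1, -2.3]
opening: 0.411
grasp_force: 30.0
```

Request:
drive_tool --deltas "30 5 -8.5 -1 0;30 10.9 -16.7 -1 0;30 16.8 -24.9 -1 0;30 22.6 -33 -1 0;30 28.4 -41.1 -1 0;30 28.4 -41.1 -1 0;30 28.4 -41.1 -1 0"

```text
time_s: 13.2
position: [0.5021, -0.0923, 0.0057]
tcp_rot: [[-0.582, 0.813, -0.0], [0.813, 0.582, 0.0], [0.0, -0.0, -1.0]]
force: [0.1, 0.5, -2.1]
opening: 0.413
grasp_force: 30.0
```

Request:
drive_tool --deltas "30 6 -8 0.7 0;30 12 -16 0.7 0;30 18 -24.2 0.7 0;30 23.8 -32.3 0.7 0;30 29.6 -40.3 0.7 0;30 29.6 -40.3 0.7 0;30 29.6 -40.3 0.7 0"

```text
time_s: 13.9
position: [0.5315, -0.1325, 0.0063]
tcp_rot: [[-0.582, 0.813, -0.001], [0.813, 0.582, 0.0], [0.001, -0.0, -1.0]]
force: [0.8, -1.0, -2.5]
opening: 0.409
grasp_force: 30.0
```

Request:
drive_tool --deltas "30 2.9 -4 0 0;30 5.8 -8.1 0 0;30 8.2 -11.3 0 0;30 9.3 -13 0 0;30 9.3 -13 0 0;30 9.3 -13 0 0"

```text
time_s: 14.5
position: [0.5409, -0.1453, 0.0064]
tcp_rot: [[-0.583, 0.813, -0.0], [0.813, 0.583, 0.0], [0.0, -0.0, -1.0]]
force: [-0.6, -0.1, -1.9]
opening: 0.409
grasp_force: 30.0
```

Request:
drive_tool --deltas "30 0.9 -1.2 -0.5 0;30 1.7 -2.4 -1 0;30 1.7 -2.4 -1 0;30 1.7 -2.4 -1 0"

```text
time_s: 14.9
position: [0.5429, -0.1479, 0.0056]
tcp_rot: [[-0.583, 0.813, 0.0], [0.813, 0.583, -0.0], [-0.0, 0.0, -1.0]]
force: [-1.3, 0.7, -1.5]
opening: 0.41
grasp_force: 30.0
```

Request:
drive_tool --deltas "30 0.6 -0.8 0 0;30 1.2 -1.6 0 0;30 1.2 -1.6 0 0;30 1.2 -1.6 0 0"

```text
time_s: 15.3
position: [0.5432, -0.1486, 0.0054]
tcp_rot: [[-0.583, 0.813, -0.002], [0.813, 0.583, 0.001], [0.002, -0.001, -1.0]]
force: [-2.1, 4.6, 0.4]
opening: 0.415
grasp_force: 30.0
```

Request:
drive_tool --deltas "30 0.9 -1.2 0 0;30 0.9 -1.2 0 0;30 0.9 -1.2 0 0;30 0.9 -1.2 0 0"

```text
time_s: 15.7
position: [0.5431, -0.1487, 0.0053]
tcp_rot: [[-0.583, 0.812, -0.004], [0.812, 0.583, 0.003], [0.004, -0.001, -1.0]]
force: [-3.0, 6.5, 2.1]
opening: 0.415
grasp_force: 30.0
```

The stick is home: the position has stopped advancing and the reaction is about 7 N. Releasing and lifting.

Request:
drive_tool --deltas "40 0 0 0 0;50 0 0 0 0;58 0 0 0 0;58 0 0 0 0;58 0 0 30 0;58 0 0 80 0;58 0 0 130 0;58 -20 40 130 0;58 -50 80 130 0;58 -90 110 130 0;58 -140 110 130 0;58 -140 110 130 0"

```text
time_s: 16.9
position: [0.3939, -0.0363, 0.1345]
tcp_rot: [[-0.584, 0.812, -0.015], [0.812, 0.584, 0.005], [0.013, -0.009, -1.0]]
force: [-0.2, 0.5, 0.0]
opening: 0.665
grasp_force: 0.0
```

Run:
```python
from h import *
r=lambda a,f:cv2.resize(a,None,fx=f,fy=f,interpolation=cv2.INTER_CUBIC)
a=np.ascontiguousarray(imaging.capture("top")[:,:,::-1]);b=np.ascontiguousarray(imaging.capture("scene")[:,:,::-1])
cv2.imwrite("pics/t5.png",a);cv2.imwrite("pics/s5.png",b)
cv2.imwrite("pics/g5.png",np.hstack([r(a[150:250,250:390],3),r(b[180:280,255:375],3)]))
```

```text
(no output)
```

View pics/g5.png

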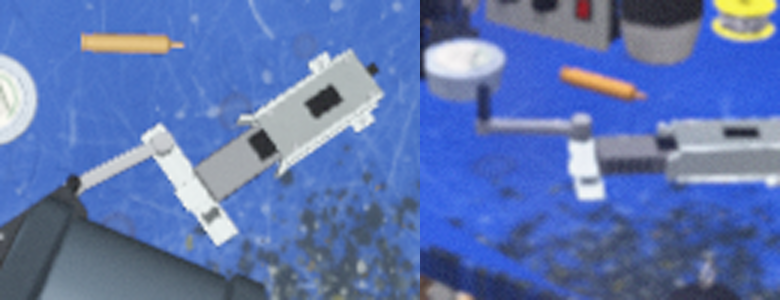

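The stick is in the dock with its tail at about (205,182) in the crop, just at the inner edge of the cross plate. The keeper knob at (73,182) hasn't moved. Moving above the knob.

Request:
drive_tool --deltas "40 45 0 0 -0.1;40 85 10 0 -0.1;40 118 23 0 -0.1;40 118 23 0 -0.1;40 118 23 0 -0.1;40 118 23 0 -0.1"

```text
time_s: 17.6
position: [0.5222, -0.0178, 0.1351]
tcp_rot: [[-0.498, 0.867, -0.001], [0.867, 0.498, 0.0], [0.001, -0.001, -1.0]]
force: [-0.3, -0.4, 0.8]
opening: 0.462
grasp_force: 0.0
```

Run:
```python
from h import *
t=cv2.imread("pics/t5.png")
s=bot.read_state();print(s["position"],s["opening"])
M0=np.array([566.5,-180.6]);a=np.deg2rad(-54.3);X=np.array([np.cos(a),np.sin(a)]);Y=np.array([-X[1],X[0]])
q=blobs(t,(310,190,345,222),lambda h,S,v:(S<75)&(v>95)&(v<185),n=1)[0]
w=world(q,.024)*1000-M0;x=(w@X)[abs(w@Y)<14];print("tail x",np.percentile(x,[1,3,10]),"y",np.percentile(w@Y,[3,50,97]))
```

```text
[ 0.5222 -0.0178  0.1351] 0.46159547713913796
tail x [-68.6969 -68.5407 -68.2891] y [-29.5869   1.1831  26.1911]
```

Request:
drive_tool --deltas "40 0 0 -50 0;40 0 0 -90 0;40 0 0 -105 0;40 0 0 -105 0;8 0 0 -105 0;8 0 0 -105 0;8 0 0 -105 0;8 0 0 -105 0;8 0 0 -105 0;8 0 0 -105 0;8 0 0 -105 0"

```text
time_s: 18.7
position: [0.5235, -0.0176, 0.0312]
tcp_rot: [[-0.499, 0.867, 0.002], [0.867, 0.499, -0.0], [-0.001, 0.001, -1.0]]
force: [-0.5, 0.9, 5.8]
opening: 0.125
grasp_force: 30.0
```

Request:
drive_tool --deltas "8 -5 -3 0 0.04;8 -10 -6.5 0 0.08;8 -14.5 -10.3 0 0.12;8 -18.9 -14.2 0 0.17;8 -22.8 -18.7 0 0.21;8 -26.7 -23.2 0 0.25;8 -33.1 -33.1 0 0.33;8 -38.2 -43.9 0 0.41;8 -41.6 -55.2 0 0.5;8 -41.6 -55.2 0 0.5"

```text
time_s: 19.7
position: [0.4804, -0.0731, 0.0311]
tcp_rot: [[-0.854, 0.52, -0.001], [0.52, 0.854, 0.0], [0.001, -0.0, -1.0]]
force: [-1.5, 1.9, 8.1]
opening: 0.125
grasp_force: 30.0
```

Request:
drive_tool --deltas "8 -1.9 -11.7 0 0.08;8 -2.1 -23.6 0 0.16;8 -0.6 -35.4 0 0.25;8 0.8 -41 0 0.3;8 2.4 -46.8 0 0.35;8 4.7 -52.3 0 0.4;8 7.1 -57.7 0 0.45;8 10 -62.8 0 0.5;8 10 -62.8 0 0.5;8 10 -62.8 0 0.5"

```text
time_s: 20.7
position: [0.4905, -0.1355, 0.0312]
tcp_rot: [[-0.999, 0.048, -0.001], [0.048, 0.999, 0.0], [0.001, -0.0, -1.0]]
force: [-2.7, -0.6, 8.5]
opening: 0.129
grasp_force: 30.0
```

Request:
drive_tool --deltas "8 1.6 -2.4 0 0.03;8 3 -4.4 0 0.06;8 4 -5.7 0 0.07;8 4 -5.7 0 0.07;8 4 -5.7 0 0.07"

```text
time_s: 21.2
position: [0.4939, -0.1409, 0.0312]
tcp_rot: [[-1.0, -0.023, -0.003], [-0.023, 1.0, 0.0], [0.003, 0.001, -1.0]]
force: [-3.1, -0.2, 10.3]
opening: 0.128
grasp_force: 30.0
```

Request:
drive_tool --deltas "8 0.6 -0.8 0 0;8 1.2 -1.6 0 0;8 1.8 -2.4 0 0;8 1.8 -2.4 0 0;8 1.8 -2.4 0 0"

```text
time_s: 21.7
position: [0.4946, -0.1419, 0.0311]
tcp_rot: [[-1.0, -0.023, -0.005], [-0.023, 1.0, 0.003], [0.005, 0.003, -1.0]]
force: [-3.5, 1.8, 11.0]
opening: 0.126
grasp_force: 30.0
```

Request:
drive_tool --deltas "8 1.2 -1.6 0 0;8 2.3 -3.2 0 0;8 2.3 -3.2 0 0;8 2.3 -3.2 0 0"

```text
time_s: 22.1
position: [0.4944, -0.1421, 0.031]
tcp_rot: [[-1.0, -0.021, -0.01], [-0.021, 1.0, 0.008], [0.01, 0.008, -1.0]]
force: [-4.8, 10.0, 15.4]
opening: 0.127
grasp_force: 30.0
```

Request:
drive_tool --deltas "20 0 0 0 0;30 0 0 0 0;30 0 0 0 0;30 0 0 40 0;30 0 0 90 0;30 0 0 130 0;30 -40 40 150 0;30 -60 90 150 0;30 -60 140 150 0;30 -60 190 150 0;30 -60 240 150 0;30 -60 240 150 0"

```text
time_s: 23.3
position: [0.4389, 0.0968, 0.1806]
tcp_rot: [[-1.0, -0.026, 0.001], [-0.026, 1.0, 0.001], [-0.001, 0.001, -1.0]]
force: [0.4, -0.9, 0.2]
opening: 0.344
grasp_force: 0.0
```

Run:
```python
from h import *
r=lambda a,f:cv2.resize(a,None,fx=f,fy=f,interpolation=cv2.INTER_CUBIC)
a=np.ascontiguousarray(imaging.capture("top")[:,:,::-1]);b=np.ascontiguousarray(imaging.capture("scene")[:,:,::-1])
cv2.imwrite("pics/t6.png",a)
cv2.imwrite("pics/g6.png",np.hstack([r(a[145:275,255:390],3),r(b[180:310,255:385],3)]))
k=blobs(a,(295,205,345,245),lambda h,S,v:v<80,amin=3,n=4)
M0=np.array([566.5,-180.6]);t=np.deg2rad(-54.3);X=np.array([np.cos(t),np.sin(t)]);Y=np.array([-X[1],X[0]])
for q in k: w=onz("top",cen(q),.051)[:2]*1000-M0;print(cen(q),"dock",w@X,w@Y)
```

```text
[324.2858 223.4296] dock -76.2026955874063 -35.06615362129898
```

View pics/g6.png

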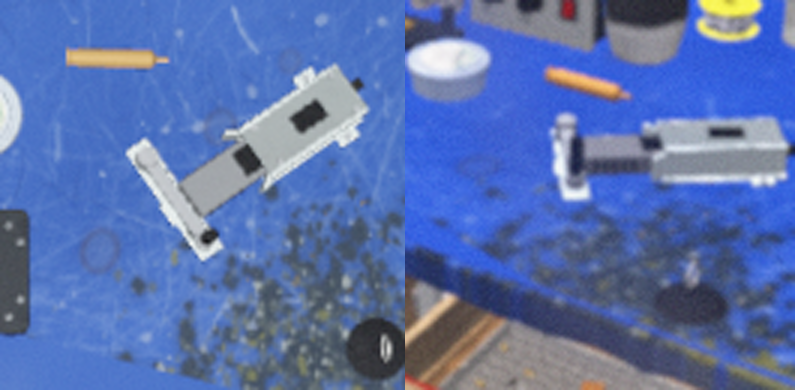

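The keeper bar lies along the cross plate just behind the stick's tail, with the knob at about (208,237) in the crop. That puts it at dock (-76, -35), and the pinch while pressed against the stop read -73. Everything else is undisturbed, so I'm handing in.

```bash
python3 -c "
from rig import bot
print(bot.hand_in())"
```

```text
the job is handed in; nothing more can be done
None
```

I drew the stick from the sleeve, laid it on the bench and let go, regripped it by the tail half, slid it home in the dock, shut the keeper against its stop, and handed the job in at about 23 s.

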